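# Latch the filter cover of a bench fume unit

## Robot

A 6-joint arm with a two-finger parallel gripper is mounted at the origin on the work surface. World frame = base frame: x ahead of the robot, y to its left, z up, the work surface at z = 0. Lengths are in m, angles in rad, forces in N, time in s.
With the tool pointing down it reaches from about 0.225 to 0.875 m from the base axis. Payload 3.4 kg.
Tool frame: the origin (TCP) lies at the very end of the fingers, on their centre line; the grasp point (between the pads) lies 19 mm behind it; x points along the fingers, y is the direction in which the jaws open and shut, and the axes are right-handed (so a half turn about x gives the same grasp; the last joint's range is limited). The gripper opens to 85 mm and grips with 20 to 120 N. Pads are 22 mm wide; open, the fingers measure 114 mm over their backs; the gripper's body (76 mm by 85 mm) begins 54 mm behind the grasp point. The pads swing forward as they close: fully open they stand 13 mm farther back than shut.
Start: joints at [-1.362, 0.276, 1.505, -0, 1.361, -0.121], TCP at [0.186, -0.544, 0.231] pointing down, gripper open.
Joint ranges: [-2.89, 2.89], [-0.75, 2.08], [0.22, 2.7], [-1.18, 4.32], [0.11, 2.71], [-2.7, 2.7]. Speed limits (rad/s): [2.57, 2.57, 3.14, 3.14, 3.14, 3.14].

## Interface

Orientations are given as a unit quaternion [w, x, y, z].
In Python, from rig import manip gives the robot as it stands. The module is installed in compiled form; this text tells all that it offers.
- The arm moves only by the tool play_rows, never from a script. Its argument "plan" is a list that holds one entry, the list of rows, each a list of 5 numbers: the closure, from 0 (fully open) to 1 (shut), then the shift along the tool's x, y, z in m, then the turn about the tool's x in degrees. A call has 1 to 12 rows; each row is the pose to reach, as a shift and turn from the pose measured when the call began, along the tool's axes at that moment; what a row does not reach only later rows make up. A row lasts 1/10 s, in which the tool goes at most 50 mm and 8.59 degrees, less where a joint would pass 70% of its speed; a pose out of reach is approached as far as the arm can. A call with a gripper value outside its range is refused whole. The fingers move at their own pace and stop on an object; "grip_force" is the grip in N (left out, the last holds). Time passes only in rows, so rows that repeat a pose let the fingers close. It gives the time, the measured TCP pose, the force and the opening at its end, in the units of the state.
- manip.get_state(): the state, without advancing time (a new reading comes with each control period).
- manip.get_image(name): name is "scene" or "top" or "wrist"; returns (picture, depth): 480x640x3 uint8, red, green, blue; 480x640 float32, m along the optical axis (not along the pixel's ray), 0 where there is no reading.
- manip.camera_params(name): a dict with "intrinsics" (3x3 intrinsics, pixels), "R" (3x3) and "t" (3): a world point X has camera coordinates R X + t; the wrist camera has in their place "mount" (4x4, takes a point from camera to tool coordinates, whose origin is the TCP and whose axes are the tool frame's). Camera axes: x right, y down, z forward; pixel columns grow to the right and rows downward; lengths in m; the calibration is good to about 2 mm. A picture is of the moment at which its call begins: read the wrist's pose just before it. camera_params takes no time and is no camera call.
- manip.sign_off(): hands the job in, once; it reports no verdict.
The state is a dict: "clock": time; "qpos": joint angles; "qd": joint speeds; "effort": joint torques, N m; "position": TCP position; "ee_rot": TCP orientation; "contact_force": force on the tool from outside, world axes, zero at the start; "moment": the same for the moment, N m; "width": finger opening in m.
Only numpy, scipy, OpenCV 4.12 (cv2) and the standard library are available. Lean on these libraries where they do the work, as an engineer would, in place of code of your own. Each camera call takes 0.05 s, during which the arm holds its last target.

## Task

The filter cover on top of the white fume unit has two black wing-headed quarter-turn fasteners, and one of them was left open: it stands higher, with its wing along the cover. Press that fastener down against its spring, turn it a quarter turn clockwise (seen from above) and let go, so that its cam catches and it stays down; leave the fastener that is already latched as it is.

Things in the scene. Friction and masses are not known exactly. Their poses are not given: they have to be found in the camera images.
- loose_head (a point): Centre of the top of the open fastener's head, moving with it: x along the wing, y across, z up. Black upright wing 42 mm long, 12 mm thick, 24 mm tall on a 14 mm stem with a 20 mm collar; pinch it across its thickness from above. Open, its top is 40 mm above the grey cover plate, which is 90 mm above the table; under it a steel seat, 42 mm across, 2 mm thick. It may be at either end of the cover.
- loose_press (a joint): How far the open fastener is pressed down, m: 0 = up, end stop 0.012. A spring resists, 2 N at 0 to 8 N at the end stop. Its cross bar is freed to turn only while pressed at least 8 mm (10 mm is good); higher up a slot blocks it. Turned and let go, it springs up to about 5.5 mm and is caught there.
- loose_turn (a joint): Clockwise turn of the open fastener seen from above, rad: 0 = open (wing along the cover's length), 1.57 = quarter turn (wing across the cover), end stop 1.66. Turns easily while pressed (0.03 N m). Let go from about 1.25 on, the cam catches; let go before that, it does not.
- latched_turn (a joint): The same angle of the other fastener, alike but already latched: about 1.57, wing across the cover, 5.5 mm lower, 170 mm from the open one. Both sit near the ends of the 260 x 130 mm grey cover with vent slots on the fixed white unit (310 x 210 x 90 mm). The low round grey fan-speed knob on the unit's edge strip is no fastener.

How it is judged:
By the outcome, as a careful person would: the job done as asked, in the order asked, and still so for the second after the job is handed in, with the robot touching nothing.
It also fails if it takes over 35 s, if anything falls off the work surface, if the arm or the gripper's body presses on something with over 40 N, if the wrist force passes 120 N, or if a joint passes its speed limit or range.

## Working session

There is one attempt and no reset: what is moved stays moved. The work goes in short steps, Python scripts to look and compute and a tool call to move; the robot and the scene stay as the last step left them, time stands still between calls to the robot, and variables do not carry over. Pictures are saved under pics/ and viewed, and the job is handed in when it is done.

Besides the shell and the picture viewer there is one more tool, called after "Emit:" in YAML: its name, and indented under it one key for each argument. play_rows: Moves the arm, as the interface text tells. Its arguments: {"type":"object","properties":{"plan":{"type":"array","items":{"type":"array","items":{"type":"array","items":{"type":"number"}}}},"grip_force":{"type":"number"}},"required":["plan"]}

```bash
mkdir -p pics; python3 - <<'E'
from rig import manip
import cv2,numpy as np
s=manip.get_state();print({k:np.round(v,4) for k,v in s.items()})
for n in ["scene","top"]:
    p,d=manip.get_image(n);cv2.imwrite(f"pics/{n}0.png",p[:,:,::-1]);np.save(f"pics/{n}0.npy",d)
    c=manip.camera_params(n);print(n,{k:np.round(v,4).tolist() if not isinstance(v,str) else v for k,v in c.items()})
print(manip.camera_params("wrist"))
E
```

```text
{'clock': np.float64(0.0), 'qpos': array([-1.362 ,  0.2766,  1.5061, -0.    ,  1.3607, -0.121 ]), 'qd': array([ 0.0008, -0.0005, -0.0019, -0.0017,  0.0019, -0.0007]), 'effort': array([ 6.00000e-04, -4.16770e+01, -2.45808e+01, -5.00000e-04,
        1.09000e-02, -0.00000e+00]), 'position': array([ 0.1861, -0.5435,  0.2304]), 'ee_rot': array([-0.1154, -0.6975, -0.1167,  0.6975]), 'contact_force': array([-0.3144,  0.5324,  0.4668]), 'moment': array([ 0.0312, -0.0205,  0.0114]), 'width': np.float64(0.0858)}
scene {'intrinsics': [[570.4671, 0.0, 320.2189], [0.0, 570.4671, 233.8765], [0.0, 0.0, 1.0]], 'R': [[-0.0478, 0.9987, 0.0165], [0.704, 0.0454, -0.7088], [-0.7086, -0.0222, -0.7053]], 't': [-0.0282, -0.3026, 1.2493]}
top {'intrinsics': [[599.9734, 0.0, 325.0585], [0.0, 599.9734, 243.421], [0.0, 0.0, 1.0]], 'R': [[0.0185, -0.9997, -0.0149], [-0.9966, -0.0173, -0.0809], [0.0806, 0.0163, -0.9966]], 't': [0.0574, 0.5727, 1.0612]}
{'intrinsics': array([[344.66179449,   0.        , 314.87985286],
       [  0.        , 344.66179449, 236.35273632],
       [  0.        ,   0.        ,   1.        ]]), 'mount': array([[ 2.43720710e-04, -3.14728031e-01,  9.49181862e-01,
        -1.42560168e-01],
       [ 9.99998852e-01, -1.34262611e-03, -7.01954523e-04,
         1.94840145e-04],
       [ 1.49532111e-03,  9.49180944e-01,  3.14727343e-01,
        -8.06643813e-02],
       [ 0.00000000e+00,  0.00000000e+00,  0.00000000e+00,
         1.00000000e+00]])}
```

View pics/scene0.png

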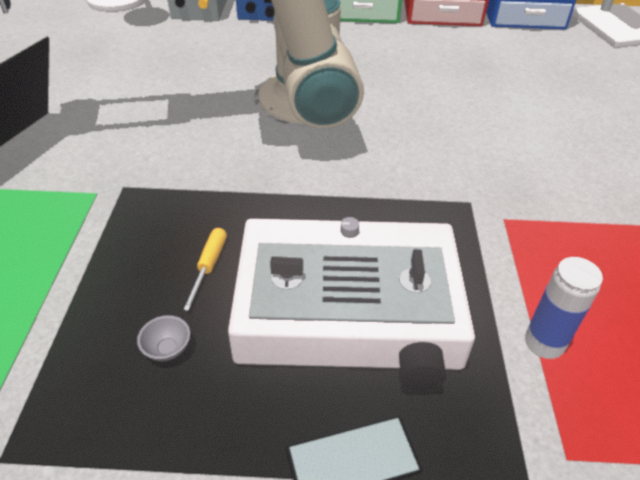

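View pics/top0.png

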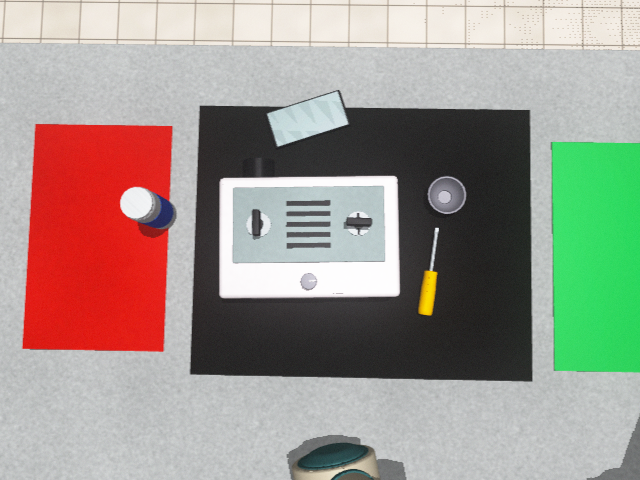

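The open fastener has its wing along the cover: it is at about (359,222) in the top view and (287,267) in the scene view. The latched one is at (257,222) and (417,268). I'll enlarge both views.

```bash
python3 - <<'E'
import cv2,numpy as np
a=cv2.imread("pics/top0.png")[200:245,335:385];b=cv2.imread("pics/scene0.png")[245:300,260:315]
a=cv2.resize(a,(400,360),interpolation=cv2.INTER_CUBIC);b=cv2.resize(b,(400,400),interpolation=cv2.INTER_CUBIC)
a=cv2.copyMakeBorder(a,0,40,0,0,cv2.BORDER_CONSTANT)
cv2.imwrite("pics/crop0.png",np.hstack([a,b]))
E
```

```text
(no output)
```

View pics/crop0.png

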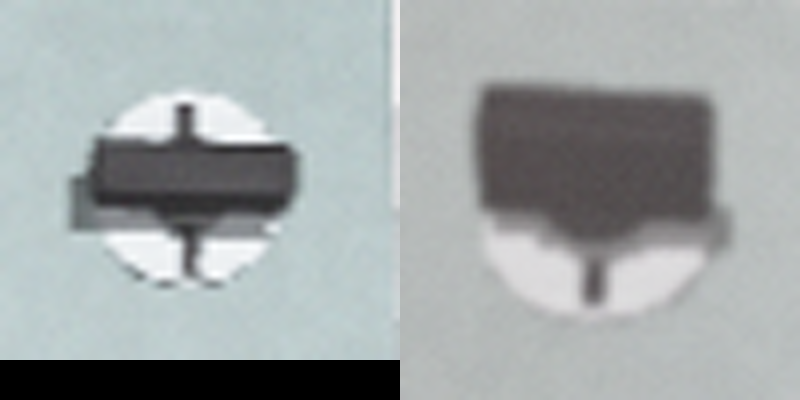

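```bash
cat > h.py <<'E'
import numpy as np,cv2
from rig import manip
from scipy.spatial.transform import Rotation as Rn
def P(n,s=None):
    c=manip.camera_params(n);K=np.array(c["intrinsics"])
    if n=="wrist":
        M=np.eye(4);q=np.array(s["ee_rot"]);M[:3,:3]=Rn.from_quat(q[[1,2,3,0]]).as_matrix();M[:3,3]=s["position"]
        T=np.linalg.inv(M@c["mount"]);return K@T[:3]
    return K@np.c_[c["R"],c["t"]]
def tri(P1,a,P2,b):
    X=cv2.triangulatePoints(P1,P2,np.array(a,float).reshape(2,1),np.array(b,float).reshape(2,1));X=(X[:3]/X[3]).ravel()
    e=[np.round((p@np.r_[X,1])[:2]/(p@np.r_[X,1])[2]-u,1) for p,u in((P1,a),(P2,b))];return X,e
def onz(Pm,uv,z):
    A=Pm[:,:2]; b=Pm[:,2]*z+Pm[:,3]
    H=np.c_[Pm[:,0],Pm[:,1],b];x=np.linalg.solve(H,[*uv,1]);return x[:2]/x[2]
E
python3 - <<'E'
from h import *
pt,ps=P("top"),P("scene")
print(tri(pt,(359.25,221.2),ps,(287.2,260.4)))
z=.13
for uv in[(95,140),(297,147),(92,192),(293,199)]: print("top",onz(pt,(uv[0]/8+335,uv[1]/8+200),z))
for uv in[(85,85),(312,95),(80,133),(312,137)]: print("scene",onz(ps,(uv[0]/7.27+260,uv[1]/7.27+245),z))
# cover corners
for uv in[(233,187),(384,186),(385,262),(233,263)]:print(onz(pt,uv,.09))
s=manip.get_state();q=s["ee_rot"];print(Rn.from_quat(q[[1,2,3,0]]).as_matrix().round(3))
E
```

```text
(array([0.60118054, 0.01132612, 0.12261428]), [array([-0.5,  0. ]), array([-0.8, -0. ])])
top [0.60610597 0.03104669]
top [ 0.60535434 -0.01020437]
top [0.59540664 0.03149226]
top [ 0.59466023 -0.00951941]
scene [ 0.60272963 -0.0072978 ]
scene [0.60259944 0.03276733]
scene [ 0.61412742 -0.00693603]
scene [0.61252895 0.03345672]
[0.66048508 0.22616471]
[ 0.66632184 -0.03225035]
[ 0.53646422 -0.03531434]
[0.53018715 0.22212848]
[[-0.     0.324 -0.946]
 [ 0.002 -0.946 -0.324]
 [-1.    -0.002 -0.   ]]
```

Emit:
play_rows:
  plan:
    - [[0.3,0,-0.39,-0.574,-71],[0.3,0,-0.39,-0.574,-71],[0.3,0,-0.39,-0.574,-71],[0.3,0,-0.39,-0.574,-71],[0.3,0,-0.39,-0.574,-71],[0.3,0,-0.39,-0.574,-71],[0.3,0,-0.39,-0.574,-71],[0.3,0,-0.39,-0.574,-71],[0.3,0,-0.39,-0.574,-71],[0.3,0,-0.39,-0.574,-71],[0.3,0,-0.39,-0.574,-71],[0.3,0,-0.39,-0.574,-71]]
  grip_force: 40

```text
clock: 1.3
position: [0.547, -0.0621, 0.231]
ee_rot: [0.499, 0.501, 0.5, -0.5]
contact_force: [0.8, -1.4, -0.7]
width: 0.0598
```

Emit:
play_rows:
  plan:
    - [[0.3,0,0.03,-0.04,0],[0.3,0,0.056,-0.0735,0],[0.3,0,0.056,-0.0735,0],[0.3,0,0.056,-0.0735,0]]

```text
clock: 1.7
position: [0.6029, 0.012, 0.2301]
ee_rot: [0.499, 0.499, 0.501, -0.5]
contact_force: [-1.0, -0.5, -0.6]
width: 0.0598
```

```bash
python3 - <<'E'
from h import *
s=manip.get_state();print(s["position"],s["ee_rot"],s["width"],s["contact_force"],s["qpos"].round(3))
p,d=manip.get_image("wrist");cv2.imwrite("pics/w1.png",p[:,:,::-1]);np.savez("pics/w1",P=P("wrist",s),d=d)
E
```

```text
[0.60287074 0.0120464  0.23005194] [ 0.49916735  0.49931995  0.50118161 -0.50032842] 0.059765312987899714 [-0.95919164 -0.53929894 -0.63154019] [-9.600e-02  3.200e-01  1.443e+00  1.000e-03  1.381e+00 -9.700e-02]
```

View pics/w1.png

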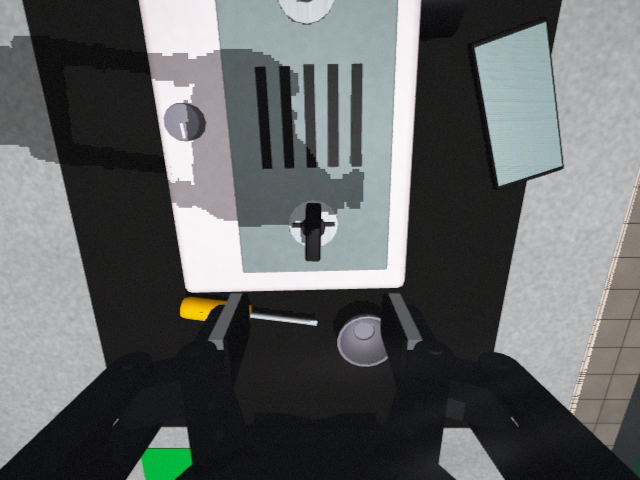

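```bash
python3 - <<'E'
import cv2,numpy as np
a=cv2.imread("pics/w1.png")[190:280,265:365]
cv2.imwrite("pics/crop1.png",cv2.resize(a,(660,594),interpolation=cv2.INTER_CUBIC))
E
```

```text
(no output)
```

View pics/crop1.png

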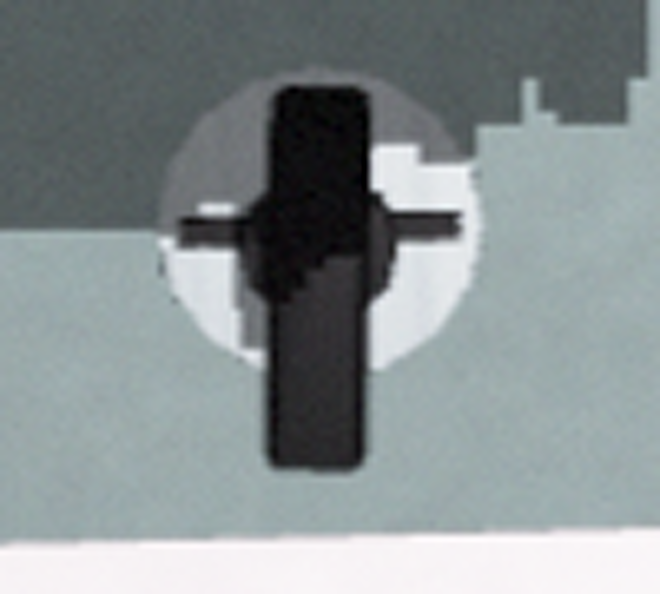

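```bash
python3 - <<'E'
from h import *
Pw=np.load("pics/w1.npz")["P"];d=np.load("pics/w1.npz")["d"]
f=lambda u,v:(265+u/6.6,190+v/6.6)
for z in(.125,.13):
  print(z,[onz(Pw,f(*c),z).round(4) for c in[(272,87),(370,87),(366,468),(267,468)]])
print("depth ctr",d[245:250,310:316].round(4).mean(), d[205:212,310:316].mean(), d[262,335])
print("backproj z", [ (lambda M:(np.linalg.solve(M[:,:3],np.array([u,v,1])*dd-M[:,3])).round(4))(Pw) for u,v,dd in[(313,232,d[232,313]),(313,225,d[225,313]),(313,250,d[250,313]),(300,258,d[258,300])]])
pt,ps=P("top"),P("scene")
print(tri(pt,(359.25,221.2),Pw,f(319,278)))
print(tri(ps,(287.2,260.4),Pw,f(319,278)))
E
```

```text
0.125 [array([0.5959, 0.0364]), array([0.6068, 0.0364]), array([ 0.6066, -0.0093]), array([ 0.5949, -0.0093])]
0.13 [array([0.5961, 0.0375]), array([0.6067, 0.0375]), array([ 0.6065, -0.0073]), array([ 0.5951, -0.0073])]
depth ctr 0.2643 0.2538811 0.3050162
backproj z [array([0.6008, 0.0137, 0.1235]), array([0.6009, 0.0198, 0.1255]), array([ 6.008e-01, -3.000e-04,  1.251e-01]), array([ 0.5891, -0.0207,  0.0908])]
(array([0.60192137, 0.01025376, 0.11433897]), [array([-0.1,  0.2]), array([1.2, 0.5])])
(array([0.60091759, 0.0124976 , 0.12220677]), [array([0.2, 0.1]), array([-0.2,  0.9])])
```

```bash
python3 - <<'E'
from h import *
bp=lambda M,u,v,dd:np.linalg.solve(M[:,:3],np.array([u,v,1])*dd-M[:,3])
def zz(M,d,u0,u1,v0,v1):
    o=[bp(M,u,v,d[v,u]) for u in range(u0,u1) for v in range(v0,v1) if d[v,u]>0]
    o=np.array(o);return np.median(o,0).round(4),o[:,2].std().round(4),len(o)
w=np.load("pics/w1.npz");print("wrist open",zz(w["P"],w["d"],309,318,240,258),"plate",zz(w["P"],w["d"],330,350,250,265),"table",zz(w["P"],w["d"],60,80,240,260))
t=np.load("pics/top0.npy");M=P("top")
print("top open",zz(M,t,350,369,219,224),"latched",zz(M,t,254,259,212,232),"plate",zz(M,t,270,284,210,240),zz(M,t,372,382,240,255),"mat",zz(M,t,300,340,330,350))
s=np.load("pics/scene0.npy");M=P("scene")
print("sc open",zz(M,s,275,300,259,262),"latched",zz(M,s,415,420,252,262),"plate",zz(M,s,385,400,270,290),"mat",zz(M,s,250,300,400,430))
E
```

```text
wrist open (array([0.6008, 0.0008, 0.1245]), np.float64(0.0006), 161) plate (array([ 0.6241, -0.02  ,  0.0899]), np.float64(0.0007), 297) table (array([ 3.182e-01, -4.670e-02, -3.000e-04]), np.float64(0.0008), 398)
top open (array([0.6013, 0.011 , 0.1248]), np.float64(0.0016), 95) latched (array([0.5965, 0.1798, 0.1304]), np.float64(0.0018), 97) plate (array([0.5971, 0.1499, 0.0903]), np.float64(0.0019), 420) (array([ 0.5615, -0.0212,  0.0902]), np.float64(0.0019), 149) mat (array([0.3975, 0.0755, 0.0013]), np.float64(0.0021), 799)
sc open (array([0.6026, 0.0122, 0.1249]), np.float64(0.0009), 75) latched (array([0.5911, 0.1792, 0.1302]), np.float64(0.0009), 50) plate (array([0.597 , 0.151 , 0.0902]), np.float64(0.0009), 300) mat (array([0.7524, 0.0069, 0.0014]), np.float64(0.0011), 1494)
```

The depths disagree with what I assumed. The wing that lies along the cover measures z=0.1247, and the one lying across it measures 0.1303. I need a closer look at the other fastener before I touch either.

```bash
python3 - <<'E'
import cv2,numpy as np
a=cv2.imread("pics/top0.png")[200:245,233:283];b=cv2.imread("pics/scene0.png")[240:295,390:445]
a=cv2.resize(a,(400,360),interpolation=cv2.INTER_CUBIC);b=cv2.resize(b,(400,400),interpolation=cv2.INTER_CUBIC)
a=cv2.copyMakeBorder(a,0,40,0,0,cv2.BORDER_CONSTANT)
cv2.imwrite("pics/crop2.png",np.hstack([a,b]))
E
```

```text
(no output)
```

View pics/crop2.png

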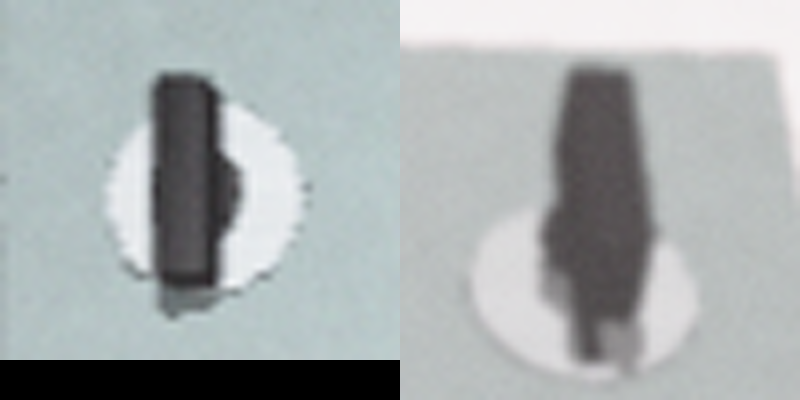

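Emit:
play_rows:
  plan:
    - [[0.3,0,-0.003,-0.05,0],[0.3,0,-0.005,-0.1,0],[0.3,0,-0.006,-0.15,0],[0.3,0,-0.006,-0.165,0],[0.3,0,-0.006,-0.165,0]]

```text
clock: 2.25
position: [0.5958, 0.1766, 0.2305]
ee_rot: [0.499, 0.499, 0.501, -0.5]
contact_force: [-0.3, -0.8, 0.1]
width: 0.0594
```

```bash
python3 - <<'E'
from h import *
s=manip.get_state();print(s["position"],s["ee_rot"],s["width"],s["contact_force"],s["qpos"].round(3))
p,d=manip.get_image("wrist");cv2.imwrite("pics/w2.png",p[:,:,::-1]);np.savez("pics/w2",P=P("wrist",s),d=d)
E
```

```text
[0.5958036  0.17656851 0.2305262 ] [ 0.49928478  0.49908936  0.50115021 -0.50047276] 0.05935189945059718 [-0.26730154 -0.84979393  0.07307072] [1.760e-01 3.480e-01 1.400e+00 1.000e-03 1.397e+00 1.750e-01]
```

View pics/w2.png

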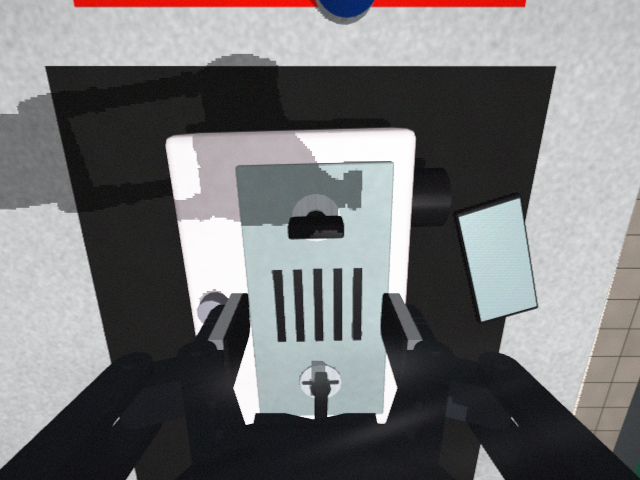

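```bash
python3 - <<'E'
from h import *
bp=lambda M,u,v,dd:np.linalg.solve(M[:,:3],np.array([u,v,1])*dd-M[:,3])
w=np.load("pics/w2.npz");M=w["P"];d=w["d"]
for v in range(200,246,3):
  print(v,[tuple(bp(M,u,v,d[v,u]).round(4)) for u in (300,316,335,360)])
a=cv2.imread("pics/w2.png")
A=cv2.resize(a[180:255,270:365],(380*1,300),interpolation=cv2.INTER_CUBIC);B=cv2.resize(a[345:420,275:370],(380,300),interpolation=cv2.INTER_CUBIC)
cv2.imwrite("pics/crop3.png",np.hstack([A,B]))
E
```

```text
200 [(np.float64(0.5827), np.float64(0.1956), np.float64(0.0906)), (np.float64(0.596), np.float64(0.1961), np.float64(0.0929)), (np.float64(0.6118), np.float64(0.1957), np.float64(0.0913)), (np.float64(0.6328), np.float64(0.1954), np.float64(0.0899))]
203 [(np.float64(0.5827), np.float64(0.1933), np.float64(0.0918)), (np.float64(0.596), np.float64(0.1933), np.float64(0.0916)), (np.float64(0.6119), np.float64(0.193), np.float64(0.0903)), (np.float64(0.633), np.float64(0.1928), np.float64(0.0897))]
206 [(np.float64(0.5827), np.float64(0.1909), np.float64(0.0922)), (np.float64(0.596), np.float64(0.1912), np.float64(0.0938)), (np.float64(0.6118), np.float64(0.1912), np.float64(0.0938)), (np.float64(0.6331), np.float64(0.1902), np.float64(0.0896))]
209 [(np.float64(0.5826), np.float64(0.188), np.float64(0.0913)), (np.float64(0.596), np.float64(0.1888), np.float64(0.0943)), (np.float64(0.6119), np.float64(0.1884), np.float64(0.0926)), (np.float64(0.6332), np.float64(0.1876), np.float64(0.0894))]
212 [(np.float64(0.5826), np.float64(0.1856), np.float64(0.0917)), (np.float64(0.596), np.float
[... 2219 characters left out ...]
4(0.0898)), (np.float64(0.596), np.float64(0.1614), np.float64(0.0912)), (np.float64(0.6125), np.float64(0.1613), np.float64(0.0908)), (np.float64(0.6344), np.float64(0.1606), np.float64(0.0887))]
242 [(np.float64(0.5821), np.float64(0.1581), np.float64(0.0897)), (np.float64(0.596), np.float64(0.1584), np.float64(0.0904)), (np.float64(0.6125), np.float64(0.1587), np.float64(0.0911)), (np.float64(0.6344), np.float64(0.1581), np.float64(0.0895))]
245 [(np.float64(0.5821), np.float64(0.1556), np.float64(0.0904)), (np.float64(0.596), np.float64(0.1556), np.float64(0.0903)), (np.float64(0.6126), np.float64(0.1556), np.float64(0.0904)), (np.float64(0.6343), np.float64(0.1558), np.float64(0.0908))]
```

View pics/crop3.png

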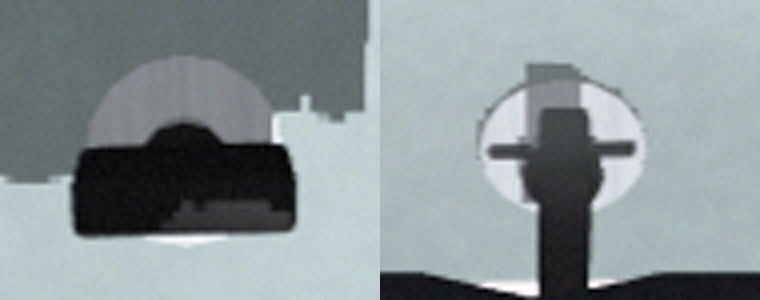

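The heights and the wing directions contradict each other:

| Fastener | Wing direction | Top above plate |
|---|---|---|
| (0.596, 0.180) | across the cover | 40 mm, the "open" height |
| (0.601, 0.011) | along the cover | 34.5 mm, the "caught" height |

Three cameras agree on this. A spring-loaded head only stays 5.5 mm down if its cam has caught, so the taller one is mechanically the open one. I can check that safely by touch. An open fastener gives about 12 mm of press from about 2 N and turns clockwise freely. A latched one gives about 6.5 mm and hits its stop after 5°, so a clockwise turn can't unlatch it. I'll align with the taller one.

Emit:
play_rows:
  plan:
    - [[0.45,0,0,-0.0035,-9],[0.45,0,0,-0.0035,-18],[0.45,0,0,-0.0035,-27],[0.45,0,0,-0.0035,-36],[0.45,0.01,0,-0.0035,-45],[0.45,0.02,0,-0.0035,-54],[0.45,0.03,0,-0.0035,-63],[0.45,0.04,0,-0.0035,-72],[0.45,0.05,0,-0.0035,-81],[0.45,0.055,0,-0.0035,-90],[0.45,0.055,0,-0.0035,-90],[0.45,0.055,0,-0.0035,-90]]
  grip_force: 60

```text
clock: 3.5
position: [0.5959, 0.1752, 0.1754]
ee_rot: [0.706, 0.001, 0.708, -0.002]
contact_force: [0.2, 0.5, 0.2]
width: 0.0475
```

```bash
python3 - <<'E'
from h import *
s=manip.get_state();print(s["clock"],s["position"],s["ee_rot"],s["width"],s["contact_force"],s["moment"],s["qpos"].round(3))
p,d=manip.get_image("wrist");cv2.imwrite("pics/w3.png",p[:,:,::-1]);np.savez("pics/w3",P=P("wrist",s),d=d)
q=s["ee_rot"];print(Rn.from_quat(q[[1,2,3,0]]).as_matrix().round(3))
E
```

```text
3.5 [0.59594584 0.17524486 0.17539102] [ 7.05762353e-01  5.56857826e-04  7.08445174e-01 -2.15087805e-03] 0.04747418202788074 [0.18774714 0.54600273 0.19844018] [ 0.02385444 -0.02640439 -0.02048066] [ 0.175  0.381  1.488 -0.002  1.277 -1.392]
[[-0.004  0.004  1.   ]
 [-0.002  1.    -0.004]
 [-1.    -0.002 -0.004]]
```

View pics/w3.png

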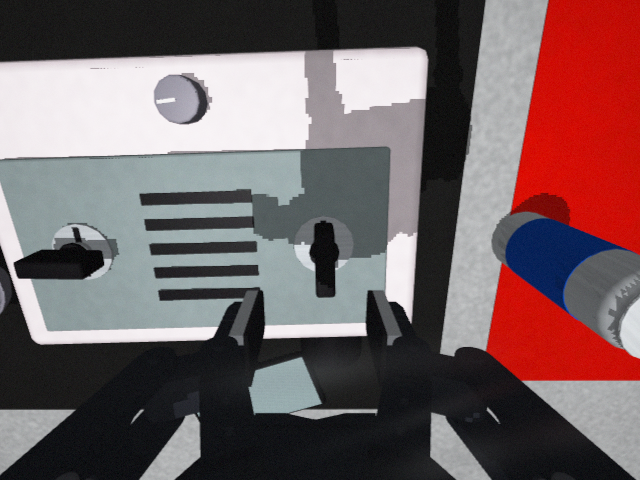

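```bash
python3 - <<'E'
from h import *
w=np.load("pics/w3.npz");M=w["P"];d=w["d"]
bp=lambda u,v,dd:np.linalg.solve(M[:,:3],np.array([u,v,1])*dd-M[:,3])
L=[]
for v in range(215,300,4):
  r=np.array([bp(u,v,d[v,u]) for u in range(300,350)]);m=r[:,2]>.126
  if m.sum()>3:
    y=r[m,1]; print(v,r[m,0].mean().round(4),y.min().round(4),y.max().round(4),y.mean().round(4),r[m,2].mean().round(4)); L.append((r[m,0].mean(),y.mean()))
L=np.array(L);print("slope",np.polyfit(L[:,0],L[:,1],1))
a=cv2.imread("pics/w3.png")[205:305,275:375];cv2.imwrite("pics/crop4.png",cv2.resize(a,(600,600),interpolation=cv2.INTER_CUBIC))
s=manip.get_state();print(s["position"])
E
```

```text
231 0.5747 0.1761 0.1843 0.1805 0.1269
235 0.5762 0.1744 0.1854 0.1798 0.1297
239 0.5786 0.1744 0.1854 0.1798 0.13
243 0.5778 0.1743 0.1854 0.1796 0.1393
247 0.5803 0.1743 0.1854 0.1797 0.1388
251 0.586 0.1743 0.1854 0.1799 0.13
255 0.5852 0.1743 0.186 0.18 0.1383
259 0.5911 0.1743 0.1861 0.1802 0.1298
263 0.5936 0.1749 0.1861 0.1805 0.1299
267 0.5961 0.1748 0.1861 0.1805 0.13
271 0.5987 0.1748 0.1862 0.1805 0.13
275 0.6013 0.1748 0.1862 0.1805 0.13
279 0.5998 0.1748 0.1862 0.1803 0.1388
283 0.602 0.1748 0.1863 0.1801 0.1394
287 0.6093 0.1748 0.1863 0.1805 0.1299
291 0.6068 0.1754 0.1863 0.1805 0.14
295 0.6147 0.1754 0.1864 0.1809 0.1299
slope [0.02149711 0.16748093]
[0.59605623 0.17571528 0.17559011]
```

View pics/crop4.png

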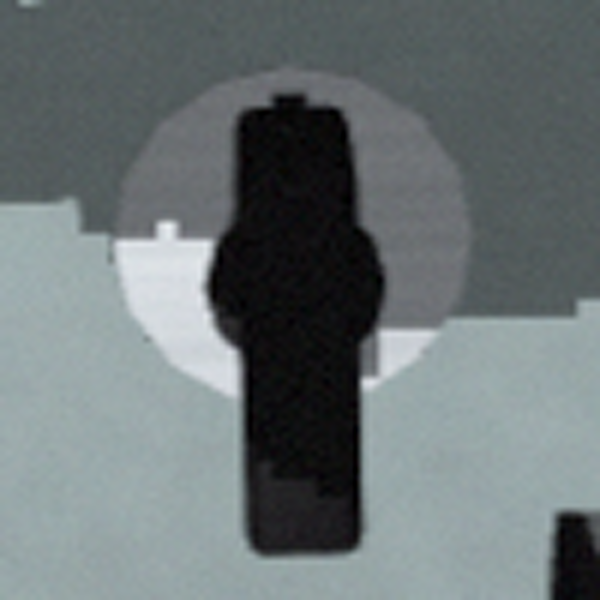

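Emit:
play_rows:
  plan:
    - [[0.45,0.015,0.0046,-0.001,-1.2],[0.45,0.03,0.0046,-0.001,-1.2],[0.45,0.03,0.0046,-0.001,-1.2],[0.45,0.03,0.0046,-0.001,-1.2]]

```text
clock: 3.95
position: [0.5952, 0.1793, 0.1459]
ee_rot: [0.706, -0.006, 0.708, 0.004]
contact_force: [0.0, 0.4, 0.6]
width: 0.0469
```

```bash
python3 - <<'E'
from h import *
s=manip.get_state();print(s["clock"],s["position"],s["width"],s["contact_force"],s["moment"]);q=s["ee_rot"];print(Rn.from_quat(q[[1,2,3,0]]).as_matrix().round(3))
E
```

```text
3.95 [0.59518868 0.17931187 0.1458608 ] 0.04686776237844837 [0.00787727 0.37865335 0.61567714] [ 0.01901442 -0.02259634 -0.00794733]
[[-0.003 -0.014  1.   ]
 [-0.002  1.     0.014]
 [-1.    -0.002 -0.003]]
```

Emit:
play_rows:
  plan:
    - [[0.45,0.015,0.001,0,-0.5],[0.45,0.028,0.001,0,-0.5],[0.45,0.0345,0.001,0,-0.5],[0.45,0.0345,0.001,0,-0.5],[0.8,0.0345,0.001,0,-0.5],[1,0.0345,0.001,0,-0.5],[1,0.0345,0.001,0,-0.5],[1,0.0345,0.001,0,-0.5],[1,0.0345,0.001,0,-0.5],[1,0.0345,0.001,0,-0.5]]

```text
clock: 4.95
position: [0.5955, 0.1807, 0.1118]
ee_rot: [0.706, -0.009, 0.708, 0.008]
contact_force: [0.2, 2.5, 1.3]
width: 0.0105
```

```bash
python3 - <<'E'
from h import *
s=manip.get_state();print(s["clock"],s["position"],s["width"],s["contact_force"],s["moment"]);q=s["ee_rot"];print(Rn.from_quat(q[[1,2,3,0]]).as_matrix().round(3))
E
```

```text
4.95 [0.59550805 0.18069538 0.11179237] 0.010463538583100656 [0.19141905 2.46102367 1.31377746] [ 0.39184113 -0.10731674  0.02381164]
[[-0.002 -0.023  1.   ]
 [-0.001  1.     0.023]
 [-1.    -0.001 -0.002]]
```

Gripped. Next is a straight press test: 4 mm, then 9.5 mm.

Emit:
play_rows:
  plan:
    - [[1,0.002,0,0,0],[1,0.004,0,0,0],[1,0.004,0,0,0],[1,0.004,0,0,0]]

```text
clock: 5.35
position: [0.5956, 0.1807, 0.1079]
ee_rot: [0.706, -0.009, 0.708, 0.008]
contact_force: [-1.3, 1.6, 3.7]
width: 0.0106
```

Emit:
play_rows:
  plan:
    - [[1,0.002,0,0,0],[1,0.004,0,0,0],[1,0.006,0,0,0],[1,0.006,0,0,0],[1,0.006,0,0,0]]

```text
clock: 5.85
position: [0.5956, 0.1807, 0.1022]
ee_rot: [0.706, -0.009, 0.708, 0.008]
contact_force: [-1.3, 0.9, 6.5]
width: 0.0103
```

The force was about 3.7 N at 4 mm and 6.5 N at 9.6 mm. That matches the open spring curve (2 + 0.5·d) starting from zero, so this is the open fastener. I'll turn it clockwise, and a stop at 5° would show otherwise.

Emit:
play_rows:
  plan:
    - [[1,0.0005,0,0,5],[1,0.0005,0,0,10],[1,0.0005,0,0,15],[1,0.0005,0,0,20],[1,0.0005,0,0,20]]

```text
clock: 6.35
position: [0.5955, 0.1809, 0.1022]
ee_rot: [0.697, 0.115, 0.698, -0.116]
contact_force: [-1.6, 1.7, 6.1]
width: 0.0103
```

```bash
python3 - <<'E'
from h import *
s=manip.get_state();print(s["clock"],s["position"],s["width"],s["contact_force"],s["moment"]);q=s["ee_rot"];print(Rn.from_quat(q[[1,2,3,0]]).as_matrix().round(3))
E
```

```text
6.35 [0.59554918 0.18089076 0.10218412] 0.010318060249280132 [-1.57777207  1.72065277  6.12891574] [ 0.2113457   0.29664799 -0.08655272]
[[-0.001  0.322  0.947]
 [-0.001  0.947 -0.322]
 [-1.    -0.001 -0.001]]
```

It turns freely, with a moment of only about 0.1 N m. I'll finish the quarter turn.

Emit:
play_rows:
  plan:
    - [[1,0.0005,0,0,8],[1,0.0005,0,0,16],[1,0.0005,0,0,24],[1,0.0005,0,0,32],[1,0.0005,0,0,40],[1,0.0005,0,0,48],[1,0.0005,0,0,56],[1,0.0005,0,0,64],[1,0.0005,0,0,70],[1,0.0005,0,0,70],[1,0.0005,0,0,70]]

```text
clock: 7.45
position: [0.5958, 0.1813, 0.1022]
ee_rot: [0.505, 0.495, 0.505, -0.495]
contact_force: [-0.7, 1.7, 6.7]
width: 0.0106
```

```bash
python3 - <<'E'
from h import *
s=manip.get_state();print(s["clock"],s["position"],s["width"],s["contact_force"],s["moment"]);q=s["ee_rot"];print(Rn.from_quat(q[[1,2,3,0]]).as_matrix().round(3))
p,d=manip.get_image("wrist");cv2.imwrite("pics/w5.png",p[:,:,::-1])
E
```

```text
7.45 [0.59584117 0.18128932 0.10218358] 0.010611024670284328 [-0.72616771  1.74516499  6.74110755] [ 0.43315666  0.23725737 -0.02453844]
[[-0.001  1.     0.021]
 [ 0.     0.021 -1.   ]
 [-1.    -0.001 -0.   ]]
```

View pics/w5.png

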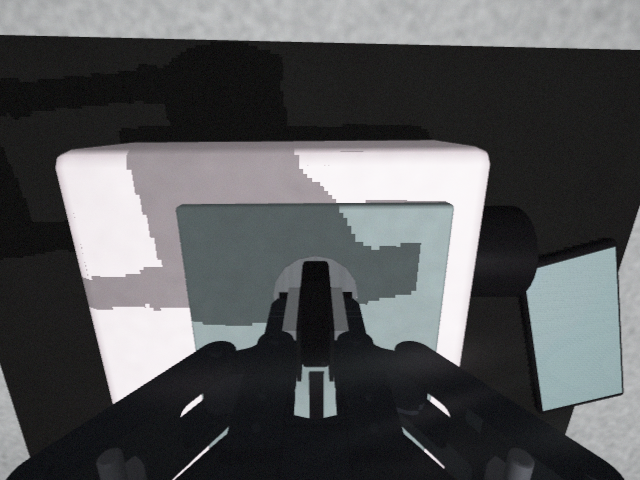

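The wing turned with the jaws. I'll ease up about 3 mm, open, and rise straight up.

Emit:
play_rows:
  plan:
    - [[1,-0.0015,0,0,0],[1,-0.003,0,0,0],[0.5,-0.003,0,0,0],[0.5,-0.003,0,0,0],[0.5,-0.003,0,0,0],[0.5,-0.01,0,0,0],[0.5,-0.03,0,0,0],[0.5,-0.06,0,0,0],[0.5,-0.1,0,0,0],[0.5,-0.13,0,0,0],[0.5,-0.13,0,0,0]]

```text
clock: 8.6
position: [0.5987, 0.1818, 0.2379]
ee_rot: [0.507, 0.498, 0.503, -0.492]
contact_force: [-0.1, 0.2, 0.1]
width: 0.0429
```

```bash
python3 - <<'E'
from h import *
bp=lambda M,u,v,dd:np.linalg.solve(M[:,:3],np.array([u,v,1])*dd-M[:,3])
def hi(M,d,box):
    vv,uu=np.nonzero(d>0);X=np.linalg.solve(M[:,:3],np.stack([uu,vv,np.ones_like(uu)])*d[vv,uu]-M[:,3:4])
    m=(X[0]>box[0])&(X[0]<box[1])&(X[1]>box[2])&(X[1]<box[3])&(X[2]>.115)&(X[2]<.14)
    X=X[:,m]; z=np.percentile(X[2],60); X=X[:,X[2]>z-.004]
    c=X[:2].mean(1);w=np.linalg.svd((X[:2].T-c),full_matrices=False)[2][0];return c.round(4),round(float(np.median(X[2])),4),"dir deg",np.degrees(np.arctan2(w[1],w[0])).round(1),X.shape[1]
s=manip.get_state();print(s["clock"],s["position"],s["width"],s["contact_force"])
for n in("wrist","scene","top"):
    s=manip.get_state();p,d=manip.get_image(n);cv2.imwrite(f"pics/{n}6.png",p[:,:,::-1])
    M=P(n,s)
    for b in((.56,.64,.145,.215),(.56,.64,-.025,.047)):
        try:print(n,hi(M,d,b))
        except Exception as e:print(n,e)
E
```

```text
8.6 [0.5987216  0.18175243 0.23792679] 0.0429218134977117 [-0.0537387   0.15720903  0.07910587]
wrist (array([0.5954, 0.182 ]), 0.1243, 'dir deg', np.float64(-88.4), 790)
wrist (array([0.5999, 0.0157]), 0.1241, 'dir deg', np.float64(-90.7), 429)
scene (array([0.5981, 0.1808]), 0.1245, 'dir deg', np.float64(91.5), 277)
scene (array([0.6031, 0.0115]), 0.1245, 'dir deg', np.float64(89.2), 279)
top (array([0.5971, 0.1659]), 0.1247, 'dir deg', np.float64(-88.8), 60)
top (array([0.6014, 0.0107]), 0.1247, 'dir deg', np.float64(-89.6), 177)
```

View pics/wrist6.png

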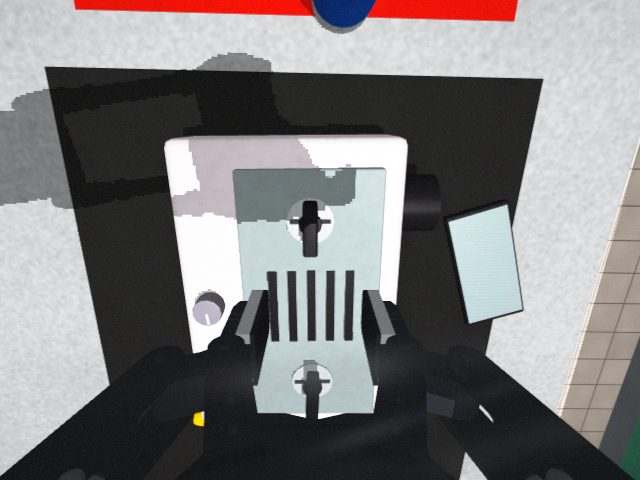

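View pics/scene6.png

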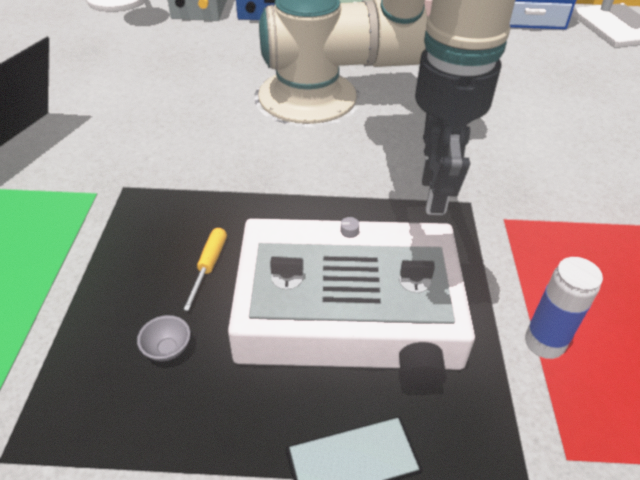

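Both wings now point the same way, at (310,228) and (313,390) in the wrist view. Both tops are at z≈0.1245, so the turned fastener has caught. The robot is clear of everything, so I'm handing in.

```bash
python3 -c "
from rig import manip
print(manip.sign_off())"
```

```text
the job is handed in; nothing more can be done
None
```

I pressed the open fastener, at about (0.596, 0.180), down about 9.6 mm and turned it 90° clockwise. I then eased up about 3 mm, let go and moved clear. I handed in after about 9 s of the 35 s.

**Last checks:**
- **Turned fastener:** its top now sits at z ≈ 0.1245. It was at 0.130 before, so it is caught about 5.5 mm down, level with the other one.
- **Other fastener:** I did not touch it, and its height and wing direction are unchanged.
- **Robot:** it was touching nothing, with about 0 N on the tool.

**Disagreement with the task text:** the text says the open fastener stands higher with its wing along the cover. In the images the higher one had its wing across the cover, and the lower one had its wing along it.

I went by height, because a sprung head only stays down if its cam has caught. The touch test agreed: about 3.7 N at 4 mm and 6.5 N at 9.6 mm, which fits the open spring. It also turned clockwise freely through the full 90°. As a result both wings now lie along the cover, not across it as the text describes for a latched fastener.

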